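# Fit the rack plate on the analyser's loading deck

### The arm

A 6-joint arm with a two-finger parallel gripper is mounted at the origin on the work surface. World frame = base frame: x ahead of the robot, y to its left, z up, the work surface at z = 0. Lengths are in mm, angles in rad, forces in N, time in s.
With the tool pointing down it reaches from about 400 to 925 mm from the base axis. Payload 12.5 kg.
Tool frame: the origin (TCP) lies on the centre line of the jaws, within the pads' length; the fingertips stand 25 mm ahead of it and the grasp point (between the pads) lies 6 mm ahead of it (env.tip_extent is the distance from the TCP to the fingertips, in mm); x points along the fingers, z is the direction in which the jaws open and shut, and the axes are right-handed (so a half turn about x gives the same grasp; the last joint's range is limited). The gripper opens to 95 mm and grips with 3 to 60 N. Pads are 20 mm wide; open, the fingers measure 119 mm over their backs; the gripper's body (75 mm by 180 mm) begins 59 mm behind the grasp point.
Start: joints at [1.211, 0.491, 1.559, -0, 1.092, -0.106], TCP at [156.909, 604.999, 239.661] pointing down, gripper open.
Joint ranges: [-3.1, 3.1], [-0.84, 2.19], [0.05, 2.79], [-1.13, 4.28], [0.06, 2.93], [-2.69, 2.69]. Speed limits (rad/s): [2.22, 2.22, 2.79, 3.14, 3.14, 3.14].

### API

Orientations are given as [roll, pitch, yaw] about the fixed x, y, z axes, in that order (R = Rz(yaw) Ry(pitch) Rx(roll)).
In Python, from cell import env gives the robot as it stands.
- The arm moves only by the tool step_arm, never from a script. Its argument "rows" is a list of rows, each a list of 6 numbers: the shift along the tool's x, y, z in mm, then the turn, a rotation vector about the tool's x, y, z in rad. In form: [[x, y, z, wx, wy, wz], ...]. A call has 1 to 8 rows; each row shifts and turns the pose as measured when the row begins, along the tool's axes as they then stand; what a row does not reach is not made up. A row lasts 1/8 s, in which the tool goes at most 62.5 mm and 10.7 degrees, less where a joint would pass 70% of its speed; a pose out of reach is approached as far as the arm can. A call is refused whole if a number of a shift passes 62.5 or a number of a turn 0.188, either way. A call with a gripper value outside its range is refused whole. "grip" is the finger opening in mm, from 0 to 95.1, set as the call begins (left out, the last holds). The fingers move at their own pace and stop on an object; the grip force is fixed at half the most. Time passes only in rows, so rows that do not move let the fingers close. It gives the time, the measured TCP pose, the force and the opening at its end, in the units of the state.
- env.state(): the state, without advancing time (a new reading comes with each control period).
- env.read_camera(name): name is "side" or "top" or "wrist"; returns the picture (384x512x3 uint8, red, green, blue); there is no depth.
- env.get_calibration(name): a dict with "fx", "fy", "cx", "cy" (pixels), "pose" (4x4, takes a point from camera to world coordinates); the wrist camera has in their place "hand_eye" (4x4, takes a point from camera to tool coordinates, whose origin is the TCP and whose axes are the tool frame's). Camera axes: x right, y down, z forward; pixel columns grow to the right and rows downward; lengths in mm; the calibration is good to about 2 mm. A picture is of the moment at which its call begins: read the wrist's pose just before it. get_calibration takes no time and is no camera call.
- env.job_done(): hands the job in, once; it reports no verdict.
The state is a dict: "t": time; "joints": joint angles; "qvel": joint speeds; "tau": joint torques, N m; "eef_pos": TCP position; "tcp_rot": TCP orientation; "ft_force": force on the tool from outside, world axes, zero at the start; "moment": the same for the moment, N m; "opening": opening from 0.0 (shut) to 1.0 (fully open).
Only numpy, scipy, OpenCV 4.12 (cv2) and the standard library are available. Lean on these libraries where they do the work, as an engineer would, in place of code of your own. Each camera call takes 0.05 s, during which the arm holds its last target.

### The job

Slide the loose aluminium plate off the deck's raised ledge until its hole comes over the short fixed pin and it drops flat into the bay, then swing it on the pin until its long side lies flush along the steel stop rail. Keep the plate down on the deck rather than picking it up, and leave the bottle, the jar, the vial and the tube rack where they stand.

Things in the scene. Friction and masses are not known exactly. Their poses are not given: they have to be found in the camera images.
- deck: Fixed loading deck, 405 x 270 mm. Origin on the bench straight under the pin; x runs from the ledge to the bay, y across, z up. White bay floor: z = 12 mm, x = -65 to 170 mm. Grey ledge: top at z = 20 mm (8 mm above the bay floor), x = -235 to -65 mm. Both span y = -135 to 135 mm.
- pin (a point): Centre of the top of the fixed steel pin: 20 mm across at its foot, its top bevelled to 13 mm across, 7.2 mm tall above the bay floor (0.8 mm lower than the ledge, so that a plate lying on the ledge slides out over it). It is 65 mm from the ledge's step.
- rail (a point): Middle of the long face of the fixed stop rail, at the bay floor. Steel bar 100 mm long (deck x = 20 to 120 mm), 16 mm wide, 12 mm high; its face looks to the deck's +y, at deck y = -51 mm, so a plate lying along it is parallel to the deck's x axis. Axes as the deck's.
- plate: Loose aluminium plate, 160 (x) x 100 (y) x 10 mm, 0.3 to 0.55 kg; origin at the centre of its underside. Its one hole is near its rear (-x) short edge; two 3 mm high ribs lie on top at y = +-30 mm, x = -17 to 68 mm. It starts flat on the ledge, front edge jutting out towards the pin, yawed 0.15 to 0.4 rad anticlockwise from the deck's x axis. Too wide for most grippers: push it by its edges.
- hole (a point): Centre of the plate's 26 mm through-hole at the underside, 40 mm from the rear short edge, 120 mm from the front one, midway across. Axes as the plate's. Pushed along, the plate's front passes over the pin, later tips down to the bay floor while still resting on the pin, and the plate drops flat when the hole reaches the pin.
- side_front (a point): Front end (corner) of the plate's -y long side, the one that goes along the rail; at half the plate's thickness. Axes as the plate's.
- side_back (a point): Point of the same long side, 100 mm behind side_front (20 mm ahead of the hole); when the plate is in place it lies at the rail's end nearest the ledge. Axes as the plate's.
- reagent: Amber bottle, 44 mm across, 75 mm tall, standing on the bench beside the bay, on the side away from the rail. Origin at the centre of its base.
- jar: White jar, 40 mm across, 50 mm tall, standing on the deck past the far end of the rail. Origin at the centre of its base.
- vial: Clear vial with grey cap, 32 mm across, 55 mm tall, standing on the ledge's rear corner. Origin at the centre of its base.
- rack: Grey tube rack with five capped tubes, 150 (y) x 35 (x) mm, 98 mm tall, standing on the bench beside the deck. Origin at the centre of its base.
Not all that is in view belongs to the job. What is meant by the plate is not green, and is the larger of those in its own colour.

How it is judged (in metres and radians):
At the end, for the whole second after the job is handed in: The plate lies flat on the bay floor (within 2.5 mm of it, tilted under 0.03 rad) with the pin in its hole (hole centre within 6 mm of the pin axis), its -y long side within 2.5 mm of the rail's face at both side_front and side_back, front end away from the ledge, and at rest (horizontal distance between hole and pin below 0.006 m and z of plate in the frame of deck below 0.0145 m and angle between plate's own z axis and vertical below 0.03 rad and y of side_front in the frame of rail between -0.003 and 0.0025 m and y of side_back in the frame of rail between -0.003 and 0.0025 m and x of side_front in the frame of rail above 0 m and linear speed of plate below 0.01 m/s); the robot touches nothing.
It fails at once if the plate is picked up (its middle more than 30 mm above the ledge) (height (world z) of plate above 0.05 m).
It fails at once if the reagent is displaced by more than 30 mm or tipped over (distance of reagent from where it was at the start of the episode above 0.03 m or angle between reagent's own z axis and vertical above 0.5 rad).
It fails at once if the jar is displaced by more than 30 mm or tipped over (distance of jar from where it was at the start of the episode above 0.03 m or angle between jar's own z axis and vertical above 0.5 rad).
It fails at once if the vial is displaced by more than 30 mm or tipped over (distance of vial from where it was at the start of the episode above 0.03 m or angle between vial's own z axis and vertical above 0.5 rad).
It fails at once if the rack is displaced by more than 30 mm or tipped over (distance of rack from where it was at the start of the episode above 0.03 m or angle between rack's own z axis and vertical above 0.5 rad).
It also fails if it takes over 64 s, if anything falls off the work surface, if the arm or the gripper's body presses on something with over 40 N, if the wrist force passes 120 N, or if a joint passes its speed limit or range.

## Working session

There is one attempt and no reset: what is moved stays moved. The work goes in short steps, Python scripts to look and compute and a tool call to move; the robot and the scene stay as the last step left them, time stands still between calls to the robot, and variables do not carry over. Pictures are saved under pics/ and viewed, and the job is handed in when it is done.

Besides the shell and the picture viewer there is one more tool, called after "Request:" in YAML: its name, and indented under it one key for each argument. step_arm: Moves the arm, as the interface text tells. Its arguments: {"type":"object","properties":{"rows":{"type":"array","items":{"type":"array","items":{"type":"number"}}},"grip":{"type":"number"}},"required":["rows"]}

```bash
ls; mkdir -p pics; python3 - <<'E'
from cell import env
import cv2, numpy as np
print(env.state())
for n in ("top","side","wrist"):
    cv2.imwrite(f"pics/{n}0.png", env.read_camera(n)[:,:,::-1])
    c=env.get_calibration(n); print(n,{k:np.round(v,4).tolist() for k,v in c.items()})
E
```

```text
pics
{'t': 0.0, 'joints': array([ 1.21136049e+00,  4.91564800e-01,  1.55943985e+00, -1.01828193e-05,
        1.09170246e+00, -1.05596551e-01]), 'qvel': array([-0.00035292,  0.00226533, -0.00051389,  0.00016619,  0.00047623,
       -0.00015772]), 'tau': array([-1.55176684e-03, -6.12601376e+01, -2.58173543e+01,  6.92364480e-02,
        4.81597404e-02, -8.17118575e-05]), 'eef_pos': array([156.85425719, 604.77790823, 239.06178438]), 'tcp_rot': array([ 3.04409953,  1.56968183, -1.92212404]), 'ft_force': array([ 0.28906157, -0.13223584, -0.08596517]), 'moment': array([ 0.02038855,  0.0180818 , -0.0009622 ]), 'opening': 1.000748388973036}
top {'fx': 431.2494, 'fy': 431.2494, 'cx': 257.0314, 'cy': 191.473, 'pose': [[-0.0111, -0.9957, 0.0915, 470.1256], [-0.9999, 0.0122, 0.0118, -111.814], [-0.0128, -0.0913, -0.9957, 1184.268], [0.0, 0.0, 0.0, 1.0]]}
side {'fx': 366.1107, 'fy': 366.1107, 'cx': 250.6533, 'cy': 188.3998, 'pose': [[0.9935, -0.0912, 0.0682, 506.627], [-0.1137, -0.7573, 0.6431, -727.3668], [-0.007, -0.6467, -0.7627, 793.8152], [0.0, 0.0, 0.0, 1.0]]}
wrist {'fx': 297.2679, 'fy': 297.2679, 'cx': 255.967, 'cy': 191.7266, 'hand_eye': [[0.0009, -0.2712, 0.9625, -145.9137], [-0.0007, -0.9625, -0.2712, 76.885], [1.0, -0.0004, -0.0011, 0.0981], [0.0, 0.0, 0.0, 1.0]]}
```

View pics/top0.png

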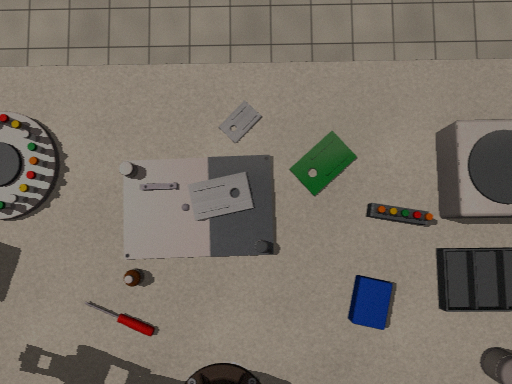

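View pics/side0.png

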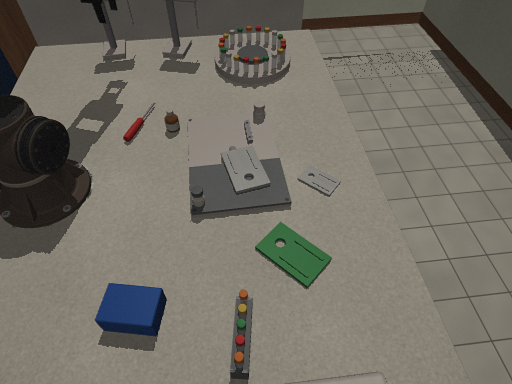

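View pics/wrist0.png

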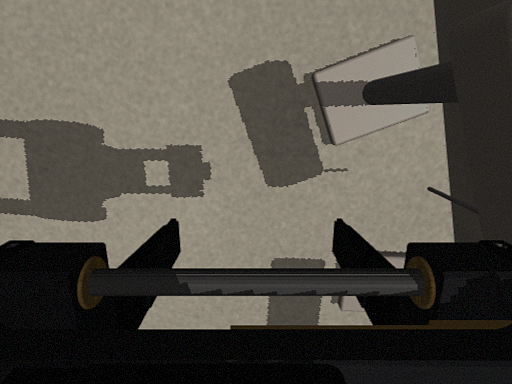

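Candidates for the plate: light-grey plate on the ledge (top 222,196), smaller light-grey plate on the bench (240,121), and green plate (323,163). I choose (222,196), since it is the larger grey one and lies on the ledge. Next is a close crop to check it and measure.

```bash
cat > h.py <<'E'
from cell import env
import cv2, numpy as np
def cal(n):
    c=env.get_calibration(n); K=np.array([[c['fx'],0,c['cx']],[0,c['fy'],c['cy']],[0,0,1.]])
    return K,np.array(c['pose'])
def topix(n,P):
    K,T=cal(n); P=np.atleast_2d(P); q=(P-T[:3,3])@T[:3,:3]; p=q@K.T; return p[:,:2]/p[:,2:]
def toworld(n,uv,z):
    K,T=cal(n); uv=np.atleast_2d(uv).astype(float); z=np.broadcast_to(z,len(uv))
    d=np.c_[uv,np.ones(len(uv))]@np.linalg.inv(K).T@T[:3,:3].T
    return T[:3,3]+d*((z-T[2,3])/d[:,2])[:,None]
E
python3 - <<'E'
import cv2
a=cv2.imread('pics/top0.png')[145:270,115:285]
cv2.imwrite('pics/c0.png',cv2.resize(a,None,fx=4.7,fy=4.7,interpolation=cv2.INTER_CUBIC))
a=cv2.imread('pics/side0.png')[95:220,160:320]
cv2.imwrite('pics/c1.png',cv2.resize(a,None,fx=4.7,fy=4.7,interpolation=cv2.INTER_CUBIC))
E
```

```text
(no output)
```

View pics/c0.png

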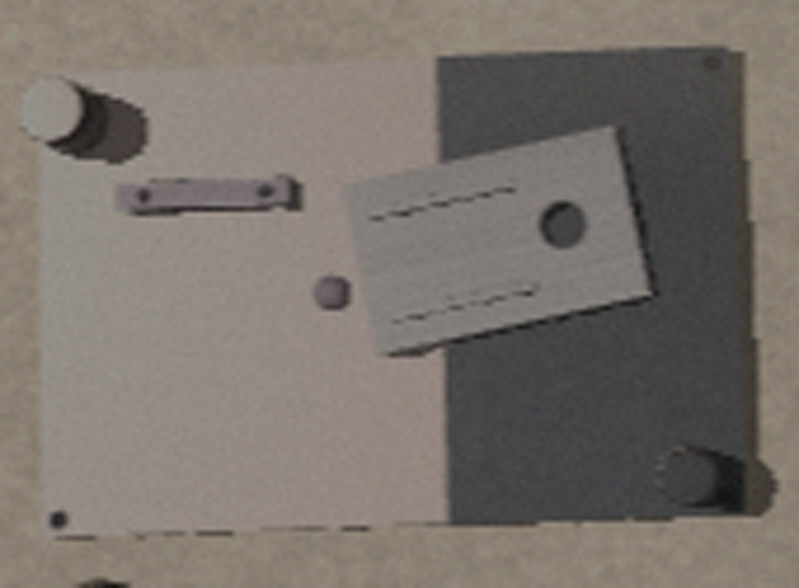

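View pics/c1.png

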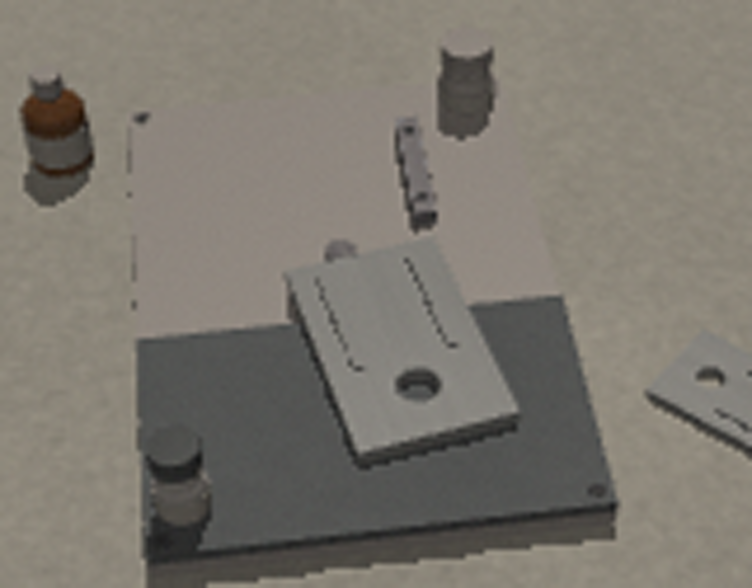

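```bash
cat >> h.py <<'E'
def crop2full(P,ox=115,oy=145,s=4.7):
    return (np.atleast_2d(P)+.5)/s-.5+[ox,oy]
E
python3 - <<'E'
from h import *
def w(P,z): return toworld('top',crop2full(P),z)
np.set_printoptions(precision=1,suppress=True)
step=w([[437,57],[449,523]],20); print('step',step)
led=w([[743,50],[757,512]],20);print('ledge rear',led)
print('front low corner',w([[42,535]],12))
print('pin',w([[332,293]],19.2))
print('rail top corners',w([[118,184],[290,176],[298,208],[124,214]],24))
pl=w([[343,185],[615,126],[653,295],[385,353]],30);print('plate FL? ',pl)
print('sides',[np.linalg.norm(pl[i]-pl[i-1]) for i in range(4)])
print('hole',w([[563,224]],30))
d=step[0]-step[1];print('deck +y dir(world) ang',np.arctan2(-d[1],-d[0]))
d=led[0]-led[1];print(np.arctan2(-d[1],-d[0]))
for a,b in((0,1),(3,2)):
  d=pl[a]-pl[b];print('plate x ang',np.arctan2(d[1],d[0]))
print('jar base..',w([[52,112]],62),'vial',w([[690,475]],75))
print('bottle',toworld('top',[[133,277]],75))
E
```

```text
step [[674.2  36.1  20. ]
 [405.4  29.4  20. ]]
ledge rear [[ 675.9 -141.9   20. ]
 [ 409.8 -146.1   20. ]]
front low corner [[400.6 264.8  12. ]]
pin [[537.5  97.   19.2]]
rail top corners [[601.7 220.3  24. ]
 [605.1 120.7  24. ]
 [586.5 115.9  24. ]
 [584.2 216.6  24. ]]
plate FL?  [[598.8  88.9  30. ]
 [631.  -67.5  30. ]
 [533.5 -88.4  30. ]
 [502.3  64.6  30. ]]
sides [np.float64(99.56372610972046), np.float64(159.7521153253996), np.float64(99.63563946438597), np.float64(156.1540502490073)]
hole [[574.8 -37.3  30. ]]
deck +y dir(world) ang -3.116722967932848
-3.126081049881158
plate x ang 1.7733861044071062
plate x ang 1.7723239016899313
jar base.. [[638.5 247.1  62. ]] vial [[ 432.9 -108.4   75. ]]
bottle [[357.2 219.5  75. ]]
```

```bash
cat >> h.py <<'E'
from scipy.spatial.transform import Rotation as Ro
def R0(): return Ro.from_euler('xyz',env.state()['tcp_rot']).as_matrix()
def des(zang): # tool x down, tool z horizontal at world angle
    x=np.array([0,0,-1.]); z=np.array([np.cos(zang),np.sin(zang),0]); return np.c_[x,np.cross(z,x),z]
def plan(p,zang):
    s=env.state(); R=Ro.from_euler('xyz',s['tcp_rot']).as_matrix()
    print('pos',s['eef_pos'].round(1),'zang now',round(np.arctan2(R[1,2],R[0,2]),3),'t',s['t'],'F',s['ft_force'].round(1))
    print('world d',(np.array(p)-s['eef_pos']).round(1))
    rv=Ro.from_matrix(R.T@des(zang)).as_rotvec()
    print('tool shift now-frame',(R.T@(np.array(p)-s['eef_pos'])).round(1),'rotvec',rv.round(4))
    print('in final frame',(des(zang).T@(np.array(p)-s['eef_pos'])).round(1))
E
python3 - <<'E'
from h import *
print(R0().round(3))
th=1.773; ax=np.array([np.cos(th),np.sin(th)])
p=np.array([582,-78])-40*ax
for a in (th+np.pi/2,th-np.pi/2): plan([*p,110],a)
E
```

```text
[[-0.    -0.968  0.251]
 [-0.001  0.251  0.968]
 [-1.     0.    -0.001]]
pos [156.8 604.8 239.2] zang now 1.317 t 0.15 F [ 0.2 -0.4  0.1]
world d [ 433.2 -722.  -129.2]
tool shift now-frame [ 129.6 -600.6 -590. ] rotvec [-2.0268e+00 -4.0000e-04 -9.0000e-04]
in final frame [ 129.2  794.3 -279.4]
pos [156.8 604.8 239.2] zang now 1.317 t 0.15 F [ 0.2 -0.4  0.1]
world d [ 433.2 -722.  -129.2]
tool shift now-frame [ 129.6 -600.6 -590. ] rotvec [ 1.1148e+00 -8.0000e-04  4.0000e-04]
in final frame [ 129.2 -794.3  279.4]
```

Request:
step_arm:
  rows:
    - [0, 0, 0, 0.186, 0, 0]
    - [0, 0, 0, 0.186, 0, 0]
    - [0, 0, 0, 0.186, 0, 0]
    - [0, 0, 0, 0.186, 0, 0]
    - [0, 0, 0, 0.186, 0, 0]
    - [0, 0, 0, 0.186, 0, 0]
    - [0, -56, 20, 0, 0, 0]
    - [0, -56, 20, 0, 0, 0]
  grip: 60

```text
t: 1.15
eef_pos: [216.2, 501.3, 236.5]
tcp_rot: [-2.155, 1.566, -1.967]
ft_force: [0.8, 0.6, 1.0]
opening: 0.629
```

Request:
step_arm:
  rows:
    - [0, -56, 20, 0, 0, 0]
    - [0, -56, 20, 0, 0, 0]
    - [0, -56, 20, 0, 0, 0]
    - [0, -56, 20, 0, 0, 0]
    - [0, -56, 20, 0, 0, 0]
    - [0, -56, 20, 0, 0, 0]
    - [0, -56, 20, 0, 0, 0]
    - [0, -56, 20, 0, 0, 0]

```text
t: 2.15
eef_pos: [462.7, 77.3, 238.2]
tcp_rot: [-1.782, 1.567, -1.592]
ft_force: [1.2, 0.4, -0.0]
opening: 0.631
```

```bash
python3 - <<'E'
from h import *
plan([590.1,-117.2,110],0.202)
E
```

```text
pos [462.7  77.3 238.2] zang now 0.19 t 2.15 F [ 1.2  0.4 -0. ]
world d [ 127.4 -194.5 -128.2]
tool shift now-frame [ 129.  -214.5   88.5] rotvec [-0.0122 -0.0009  0.0039]
in final frame [ 128.2 -216.1   85.8]
```

Request:
step_arm:
  rows:
    - [0, -54, 22, -0.012, 0, 0.004]
    - [0, -54, 22, 0, 0, 0]
    - [0, -54, 22, 0, 0, 0]
    - [0, -54, 22, 0, 0, 0]
    - [40, 0, 0, 0, 0, 0]
    - [40, 0, 0, 0, 0, 0]
    - [40, 0, 0, 0, 0, 0]
    - [0, 0, 0, 0, 0, 0]

```text
t: 3.15
eef_pos: [596.1, -129.8, 113.9]
tcp_rot: [2.825, 1.57, 3.021]
ft_force: [-0.3, -0.3, 0.5]
opening: 0.63
```

```bash
python3 - <<'E'
from h import *
plan([590.1,-117.2,46.5],0.202)
a=env.read_camera('top')[:,:,::-1]; cv2.imwrite('pics/t1.png',a)
cv2.imwrite('pics/c2.png',cv2.resize(a[145:270,115:285],None,fx=4.7,fy=4.7,interpolation=cv2.INTER_CUBIC))
a=env.read_camera('side')[:,:,::-1][95:220,160:320]
cv2.imwrite('pics/c3.png',cv2.resize(a,None,fx=4.7,fy=4.7,interpolation=cv2.INTER_CUBIC))
E
```

```text
pos [ 596.1 -129.8  113.9] zang now 0.196 t 3.15 F [-0.3 -0.3  0.5]
world d [ -6.   12.6 -67.4]
tool shift now-frame [67.4 13.5 -3.4] rotvec [-0.0065 -0.0006 -0.0002]
in final frame [67.4 13.5 -3.4]
```

View pics/c2.png

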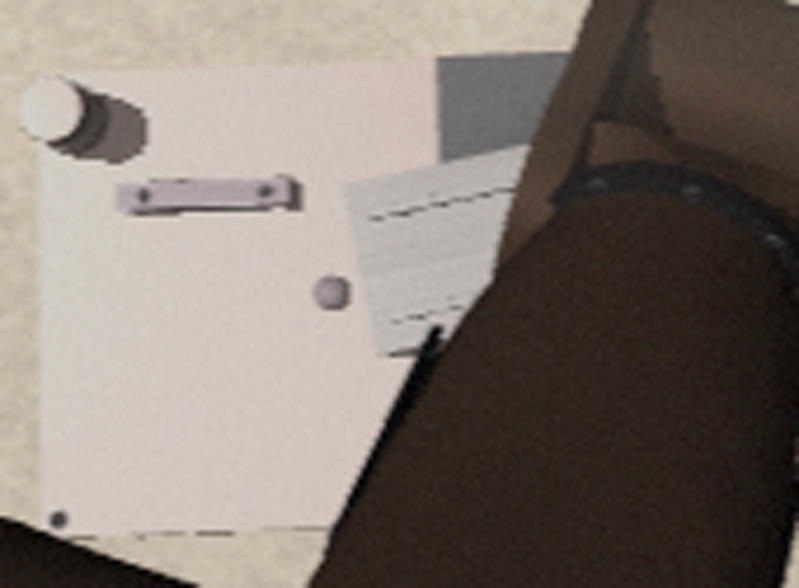

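View pics/c3.png

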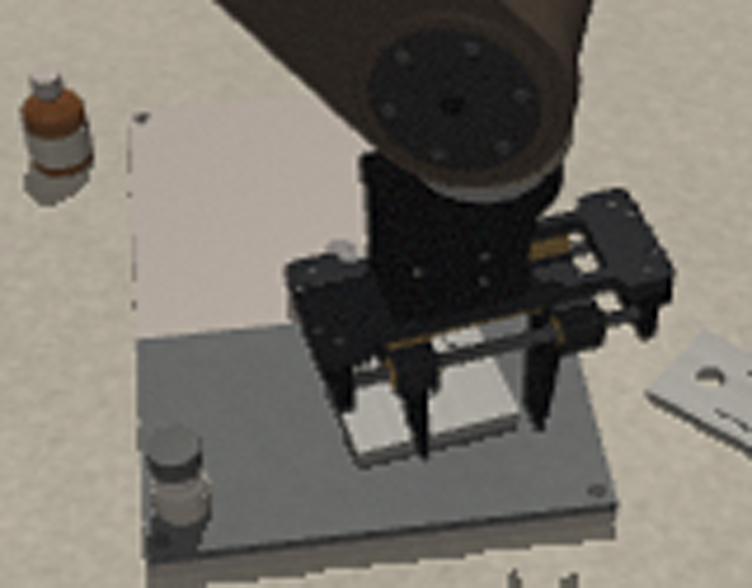

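The top view is covered by the arm; the side view shows the fingers above the rear of the plate. Going straight ahead, the plate's front corner would hit the rail end. So I'll first push it about 20 mm sideways, away from the rail, with both fingers on the -y side.

Request:
step_arm:
  rows:
    - [0, 0, 0, -0.186, 0, 0]
    - [0, 0, 0, -0.186, 0, 0]
    - [0, 0, 0, -0.186, 0, 0]
    - [0, 0, 0, -0.186, 0, 0]
    - [0, 0, 0, -0.186, 0, 0]
    - [0, 0, 0, -0.186, 0, 0]
    - [0, 0, 0, -0.186, 0, 0]
    - [0, 0, 0, -0.186, 0, 0]

```text
t: 4.25
eef_pos: [604.1, -131.0, 136.6]
tcp_rot: [-2.023, 1.54, -0.323]
ft_force: [0.4, 0.1, 0.5]
opening: 0.631
```

```bash
python3 - <<'E'
from h import *
plan([640,15,46.5],1.773)
a=env.read_camera('wrist')[:,:,::-1]; cv2.imwrite('pics/w1.png',a)
E
```

```text
pos [ 604.1 -131.   136.6] zang now 1.7 t 4.25 F [0.4 0.1 0.5]
world d [ 35.9 146.  -90.1]
tool shift now-frame [ 89.7 -52.  141.3] rotvec [-0.0726 -0.0143  0.0268]
in final frame [ 90.1 -64.5 135.8]
```

View pics/w1.png

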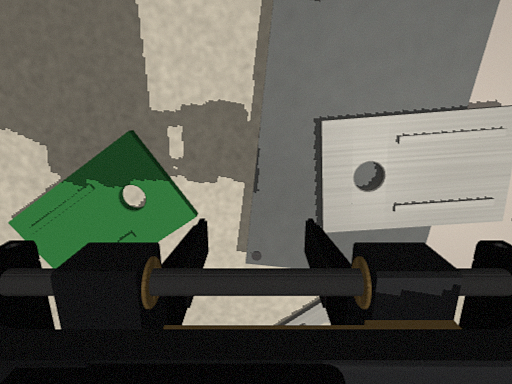

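The wrist view shows the plate, with its hole at (369,176), on the ledge. The green plate is off on the bench.

Request:
step_arm:
  rows:
    - [0, 0, 0, -0.073, -0.014, 0.027]
    - [0, -20, 45, 0, 0, 0]
    - [0, -20, 45, 0, 0, 0]
    - [0, -20, 45, 0, 0, 0]
    - [20, 0, 0, 0, 0, 0]
    - [0, 0, 0, 0, 0, 0]

```text
t: 5.05
eef_pos: [640.0, 17.6, 128.7]
tcp_rot: [-1.957, 1.555, -0.19]
ft_force: [0.0, -0.5, -0.8]
opening: 0.626
```

```bash
python3 - <<'E'
from h import *
plan([640,15,46.5],1.773)
s=env.state()
a=env.read_camera('wrist')[:,:,::-1]; cv2.imwrite('pics/w2.png',a)
E
```

```text
pos [640.   17.6 128.7] zang now 1.767 t 5.05 F [ 0.  -0.5 -0.8]
world d [  0.   -2.6 -82.2]
tool shift now-frame [82.2  1.7 -2.1] rotvec [-0.0063 -0.0062  0.0151]
in final frame [82.2  0.5 -2.6]
```

View pics/w2.png

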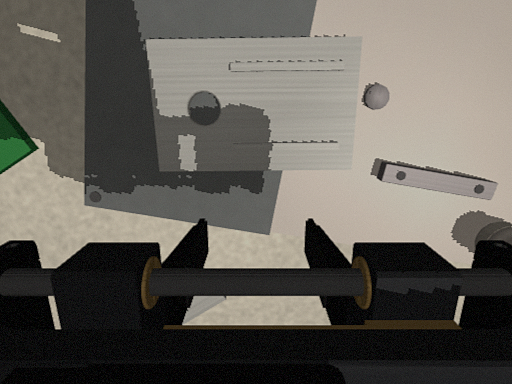

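Request:
step_arm:
  rows:
    - [36, 1, -2, -0.006, -0.006, 0.015]
    - [30, 0, 0, 0, 0, 0]
    - [10, 0, 0, 0, 0, 0]
    - [0, 0, 0, 0, 0, 0]

```text
t: 5.6
eef_pos: [643.8, 12.8, 58.9]
tcp_rot: [-1.851, 1.56, -0.085]
ft_force: [-0.6, 0.0, 0.2]
opening: 0.628
```

```bash
python3 - <<'E'
from h import *
plan([640,15,46.5],1.773)
E
```

```text
pos [643.8  12.8  58.9] zang now 1.766 t 5.6 F [-0.6  0.   0.2]
world d [ -3.8   2.2 -12.4]
tool shift now-frame [12.3  3.5  3. ] rotvec [-0.0074 -0.003   0.0105]
in final frame [12.4  3.3  3. ]
```

Request:
step_arm:
  rows:
    - [8, 3, 3, -0.007, -0.006, 0.02]
    - [5, 0, 0, 0, 0, 0]
    - [0, 0, 0, 0, 0, 0]

```text
t: 5.98
eef_pos: [641.2, 15.0, 47.7]
tcp_rot: [1.26, 1.563, 3.032]
ft_force: [0.7, 0.3, 0.3]
opening: 0.634
```

```bash
python3 - <<'E'
from h import *
plan([640,15,46.5],1.773)
E
```

```text
pos [641.2  15.   47.7] zang now 1.772 t 5.975 F [0.7 0.3 0.3]
world d [-1.2 -0.  -1.2]
tool shift now-frame [1.3 1.1 0.2] rotvec [-0.0006  0.0024 -0.0076]
in final frame [1.2 1.2 0.2]
```

Request:
step_arm:
  rows:
    - [1, 6, 0, 0, 0, 0]
    - [0, 6, 0, 0, 0, 0]
    - [0, 5, 0, 0, 0, 0]
    - [0, 5, 0, 0, 0, 0]
    - [0, 5, 0, 0, 0, 0]
    - [0, 5, 0, 0, 0, 0]

```text
t: 6.72
eef_pos: [608.5, 8.3, 47.6]
tcp_rot: [1.218, 1.565, 2.99]
ft_force: [2.2, 0.5, -1.8]
opening: 0.627
```

```bash
python3 - <<'E'
from h import *
plan([640,15,46.5],1.773)
a=env.read_camera('wrist')[:,:,::-1]; cv2.imwrite('pics/w3.png',a)
E
```

```text
pos [608.5   8.3  47.6] zang now 1.772 t 6.725 F [ 2.2  0.5 -1.8]
world d [31.5  6.7 -1.1]
tool shift now-frame [  0.9 -32.2   0.3] rotvec [-0.0006  0.0019 -0.0051]
in final frame [  1.1 -32.2   0.3]
```

View pics/w3.png

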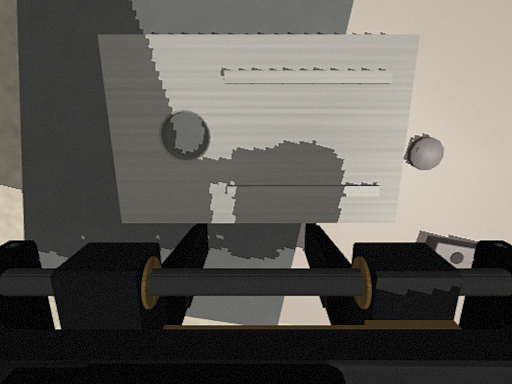

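```bash
cat >> h.py <<'E'
def wristw(uv,z,pos,rot):
    c=env.get_calibration('wrist'); R=Ro.from_euler('xyz',rot).as_matrix(); T=np.eye(4); T[:3,:3]=R; T[:3,3]=pos
    T=T@np.array(c['hand_eye']); uv=np.atleast_2d(uv).astype(float)
    d=np.c_[(uv[:,0]-c['cx'])/c['fx'],(uv[:,1]-c['cy'])/c['fy'],np.ones(len(uv))]@T[:3,:3].T
    z=np.broadcast_to(z,len(uv)); return T[:3,3]+d*((z-T[2,3])/d[:,2])[:,None]
def deck(p,pin=(537.5,97.),a=1.592):
    p=np.atleast_2d(p)[:,:2]-pin; return np.c_[p@[np.cos(a),np.sin(a)],p@[-np.sin(a),np.cos(a)]]
E
python3 - <<'E'
from h import *
np.set_printoptions(precision=1,suppress=True)
s=env.state()
p=wristw([[98,35],[419,35],[395,222],[122,222],[186,135]],30,s['eef_pos'],s['tcp_rot']); print(p)
q=wristw([[428,150]],19.2,s['eef_pos'],s['tcp_rot']);print('pin',q)
print(deck(p,q[0,:2]))
for a,b in((1,0),(2,3)):
  d=p[a]-p[b];print('plate ang',np.arctan2(d[1],d[0]))
s=env.state()
p=toworld('top',crop2full([[563,224]]),30);print('orig hole in deck',deck(p))
E
```

```text
[[513.9 -91.3  30. ]
 [481.9  65.8  30. ]
 [579.5  86.   30. ]
 [611.5 -71.4  30. ]
 [554.  -41.5  30. ]]
pin [[535.6  96.7  19.2]]
[[-187.5   25.7]
 [ -29.8   54.3]
 [ -11.6  -43.7]
 [-169.6  -72.3]
 [-138.5  -15.5]]
plate ang 1.7719192407410165
plate ang 1.7713662177825686
orig hole in deck [[-135.   -34.4]]
```

Plate is now at hole deck (-138.5, -15.5), yaw unchanged; rail path is clear. Next I back off, lift, and go round to the rear edge.

Request:
step_arm:
  rows:
    - [0, -15, 0, 0, 0, 0]
    - [-40, 0, 0, 0, 0, 0]
    - [-20, 0, -40, 0.186, 0, 0]
    - [0, 0, -45, 0.186, 0, 0]
    - [0, 0, -45, 0.186, 0, 0]
    - [0, 0, 0, 0.186, 0, 0]
    - [0, 0, 0, 0.186, 0, 0]
    - [0, 0, 0, 0.186, 0, 0]

```text
t: 7.78
eef_pos: [630.2, -121.3, 110.1]
tcp_rot: [2.539, 1.565, -3.101]
ft_force: [-0.3, -0.2, -0.2]
opening: 0.633
```

Request:
step_arm:
  rows:
    - [0, 0, 0, 0.186, 0, 0]
    - [0, 0, 0, 0.186, 0, 0]
    - [0, 0, 0, 0.08, 0, 0]

```text
t: 8.15
eef_pos: [632.6, -121.4, 110.2]
tcp_rot: [2.997, 1.565, -3.102]
ft_force: [-0.4, 0.1, -0.2]
opening: 0.625
```

```bash
python3 - <<'E'
from h import *
plan([568.7,-110.8,46.5],0.201)
E
```

```text
pos [ 632.6 -121.4  110.2] zang now 0.184 t 8.15 F [-0.4  0.1 -0.2]
world d [-63.9  10.6 -63.7]
tool shift now-frame [ 64.1  22.1 -60.5] rotvec [-0.0165 -0.0061 -0.0009]
in final frame [ 63.7  23.1 -60.5]
```

Request:
step_arm:
  rows:
    - [0, 0, -30, -0.016, -0.006, 0]
    - [0, 0, -30, 0, 0, 0]
    - [30, 10, 0, 0, 0, 0]
    - [20, 8, 0, 0, 0, 0]
    - [8, 0, 0, 0, 0, 0]
    - [0, 0, 0, 0, 0, 0]

```text
t: 8.9
eef_pos: [573.6, -115.8, 51.8]
tcp_rot: [-0.22, 1.569, -0.02]
ft_force: [-0.7, -0.7, -0.1]
opening: 0.632
```

```bash
python3 - <<'E'
from h import *
plan([568.7,-110.8,46.5],0.201)
a=env.read_camera('wrist')[:,:,::-1]; cv2.imwrite('pics/w4.png',a)
E
```

```text
pos [ 573.6 -115.8   51.8] zang now 0.2 t 8.9 F [-0.7 -0.7 -0.1]
world d [-4.9  5.  -5.3]
tool shift now-frame [ 5.3  5.8 -3.9] rotvec [-0.0008  0.002   0.0005]
in final frame [ 5.3  5.8 -3.8]
```

View pics/w4.png

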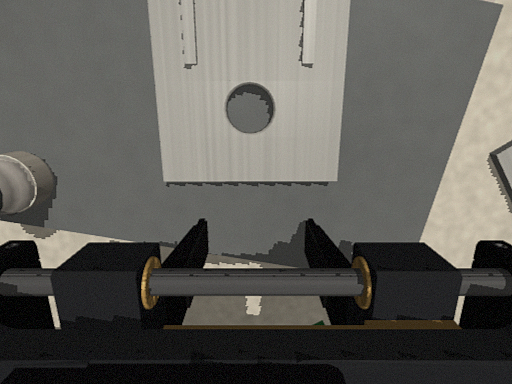

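Request:
step_arm:
  rows:
    - [5, 5, -4, 0, 0, 0]
    - [0, 6, 0, 0, 0, 0]
    - [0, 6, 0, 0, 0, 0]
    - [0, 6, 0.4, 0, 0, 0]
    - [0, 6, 0.4, 0, 0, 0]
    - [0, 6, 0.4, 0, 0, 0]
    - [0, 6, 0.4, 0, 0, 0]
    - [0, 6, 0.4, 0, 0, 0]

```text
t: 9.95
eef_pos: [563.0, -68.1, 48.5]
tcp_rot: [-0.482, 1.564, -0.282]
ft_force: [0.0, -2.5, -0.0]
opening: 0.631
```

```bash
python3 - <<'E'
from h import *
plan([545.6,47.7,46.5],0.201)
a=env.read_camera('wrist')[:,:,::-1]; cv2.imwrite('pics/w5.png',a)
E
```

```text
pos [563.  -68.1  48.5] zang now 0.2 t 9.95 F [ 0.  -2.5 -0. ]
world d [-17.4 115.8  -2. ]
tool shift now-frame [  1.7 117.    6. ] rotvec [-0.001   0.0056  0.0029]
in final frame [  2.  117.    6.1]
```

View pics/w5.png

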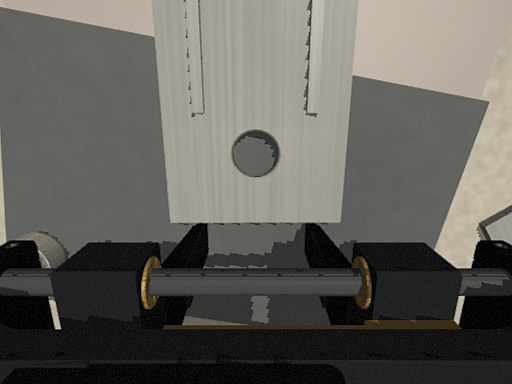

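Request:
step_arm:
  rows:
    - [0.5, 6, 0.3, 0, 0.003, 0.002]
    - [0.5, 6, 0.3, 0, 0, 0]
    - [0.5, 6, 0.3, 0, 0, 0]
    - [0, 6, 0.3, 0, 0, 0]
    - [0, 6, 0.3, 0, 0, 0]
    - [0, 6, 0.3, 0, 0, 0]
    - [0, 6, 0.3, 0, 0, 0]
    - [0, 6, 0.3, 0, 0, 0]

```text
t: 11.0
eef_pos: [557.0, -18.6, 48.6]
tcp_rot: [-0.504, 1.563, -0.304]
ft_force: [-0.0, -3.2, 1.9]
opening: 0.632
```

```bash
python3 - <<'E'
from h import *
plan([545.6,47.7,46.5],0.201)
a=env.read_camera('wrist')[:,:,::-1]; cv2.imwrite('pics/w6.png',a)
a=env.read_camera('top')[:,:,::-1]
cv2.imwrite('pics/c6.png',cv2.resize(a[145:270,115:285],None,fx=4.7,fy=4.7,interpolation=cv2.INTER_CUBIC))
E
```

```text
pos [557.  -18.6  48.6] zang now 0.2 t 11.0 F [-0.  -3.2  1.9]
world d [-11.4  66.3  -2.1]
tool shift now-frame [ 1.8 67.3  1.9] rotvec [-0.001   0.0065  0.0036]
in final frame [ 2.1 67.3  2. ]
```

View pics/w6.png

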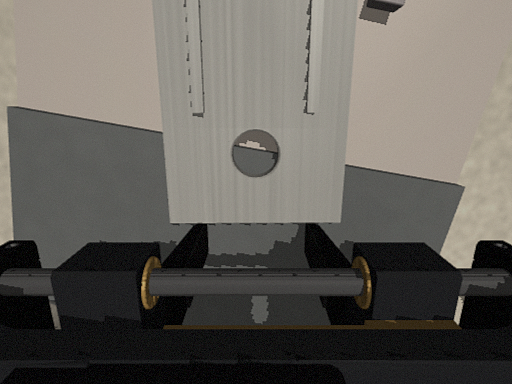

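View pics/c6.png

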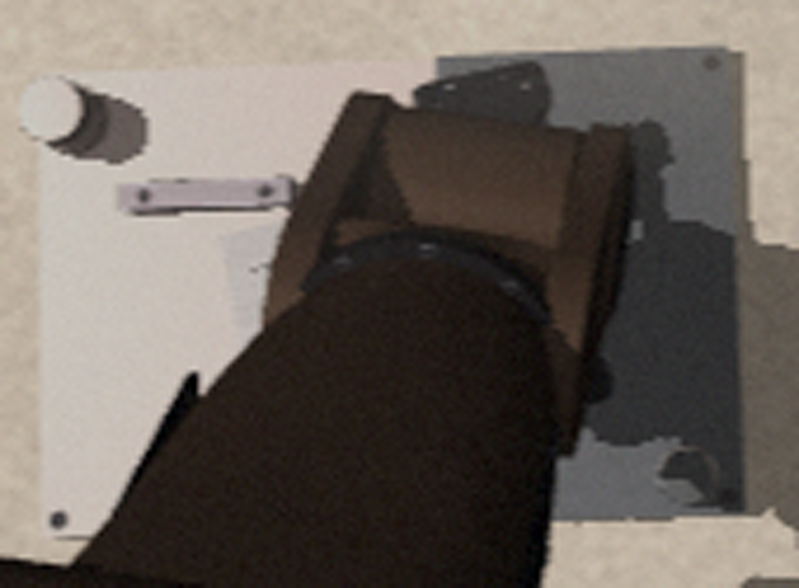

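```bash
python3 - <<'E'
from h import *
np.set_printoptions(precision=1,suppress=True)
s=env.state()
h=wristw([[255,152.5]],30,s['eef_pos'],s['tcp_rot']);print(h, deck(h,(535.6,96.7)),deck(h,(537.5,97)))
d=np.array([536,96.8])-h[0,:2]; 
z=.2; print('to go along y,z tool',d@[-np.sin(z),np.cos(z)],d@[np.cos(z),np.sin(z)])
E
```

```text
[[545.4  33.4  30. ]] [[-63.5  -8.5]] [[-63.8  -6.6]]
to go along y,z tool 64.02980121230726 3.3509488547302086
```

Request:
step_arm:
  rows:
    - [0.5, 6, 0.6, 0, 0.003, 0.002]
    - [0.5, 6, 0.6, 0, 0, 0]
    - [0, 6, 0.4, 0, 0, 0]
    - [0, 6, 0.4, 0, 0, 0]
    - [0, 6, 0.3, 0, 0, 0]
    - [0, 6, 0.3, 0, 0, 0]
    - [0, 6, 0.3, 0, 0, 0]
    - [0, 6, 0.3, 0, 0, 0]

```text
t: 12.1
eef_pos: [550.3, 31.6, 47.3]
tcp_rot: [-0.463, 1.568, -0.263]
ft_force: [0.6, -4.4, 2.2]
opening: 0.63
```

```bash
python3 - <<'E'
from h import *
plan([545.6,47.7,46.5],0.201)
a=env.read_camera('wrist')[:,:,::-1]; cv2.imwrite('pics/w7.png',a)
a=env.read_camera('side')[:,:,::-1][95:220,160:320]
cv2.imwrite('pics/c7.png',cv2.resize(a,None,fx=4.7,fy=4.7,interpolation=cv2.INTER_CUBIC))
E
```

```text
pos [550.3  31.6  47.3] zang now 0.2 t 12.1 F [ 0.6 -4.4  2.2]
world d [-4.7 16.1 -0.8]
tool shift now-frame [ 0.8 16.7 -1.4] rotvec [-0.0012  0.0028  0.0014]
in final frame [ 0.8 16.7 -1.4]
```

View pics/w7.png

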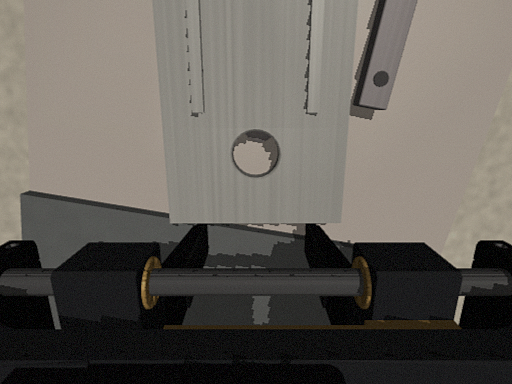

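View pics/c7.png

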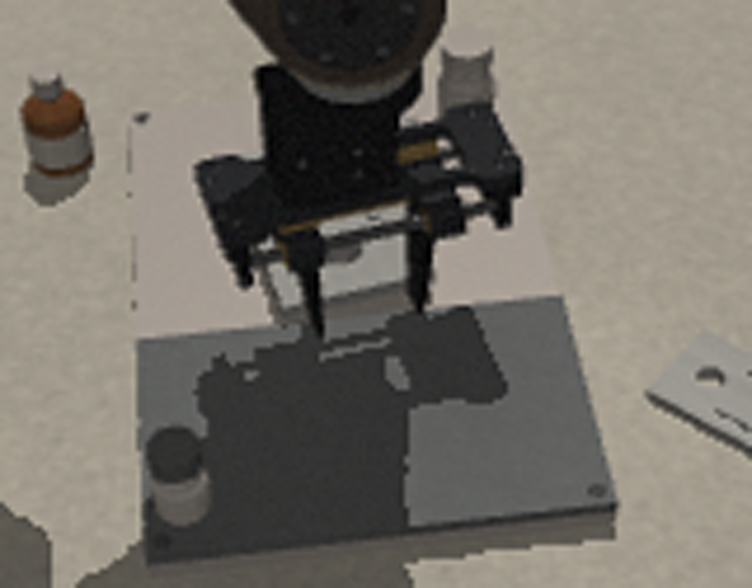

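```bash
python3 - <<'E'
from h import *
np.set_printoptions(precision=1,suppress=True)
s=env.state()
h=wristw([[255,152.5]],30,s['eef_pos'],s['tcp_rot']);print(h)
d=np.array([536,96.8])-h[0,:2]; 
z=.2; print('to go along y,z tool',d@[-np.sin(z),np.cos(z)],d@[np.cos(z),np.sin(z)])
a=cv2.imread('pics/w7.png')[115:185,215:300]
cv2.imwrite('pics/c8.png',cv2.resize(a,None,fx=8,fy=8,interpolation=cv2.INTER_CUBIC))
E
```

```text
[[538.4  83.8  30. ]]
to go along y,z tool 13.247910143366585 0.18582320149649226
```

View pics/c8.png

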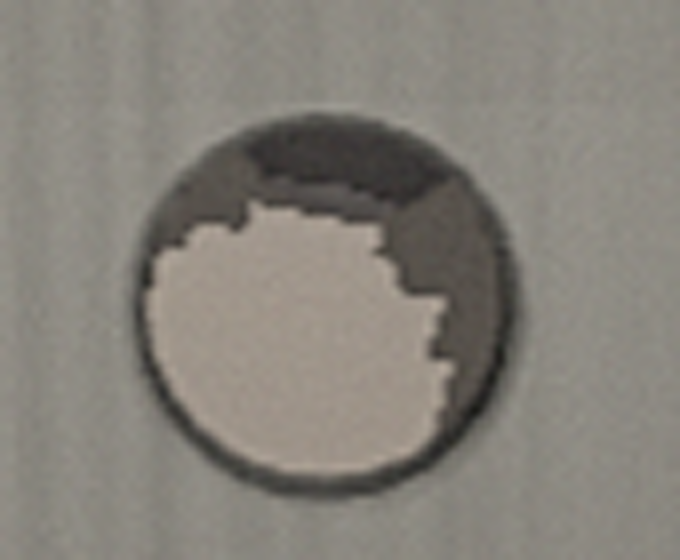

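The pin shows in the hole's upper part, about 1 mm right of the hole's centre line, with ~13 mm to go.

Request:
step_arm:
  rows:
    - [0, 3, 0.2, 0, 0.002, 0.001]
    - [0, 3, 0.2, 0, 0, 0]
    - [0, 3, 0.1, 0, 0, 0]
    - [0, 2.5, 0.1, 0, 0, 0]

```text
t: 12.7
eef_pos: [547.7, 44.2, 46.7]
tcp_rot: [2.639, 1.569, 2.838]
ft_force: [-0.4, -0.4, 0.2]
opening: 0.631
```

```bash
python3 - <<'E'
from h import *
plan([545.6,47.7,46.5],0.201)
a=env.read_camera('wrist')[:,:,::-1]; cv2.imwrite('pics/w9.png',a)
E
```

```text
pos [547.7  44.2  46.7] zang now 0.2 t 12.7 F [-0.4 -0.4  0.2]
world d [-2.1  3.5 -0.2]
tool shift now-frame [ 0.2  3.8 -1.3] rotvec [-0.0011 -0.0014 -0.0008]
in final frame [ 0.2  3.8 -1.3]
```

View pics/w9.png

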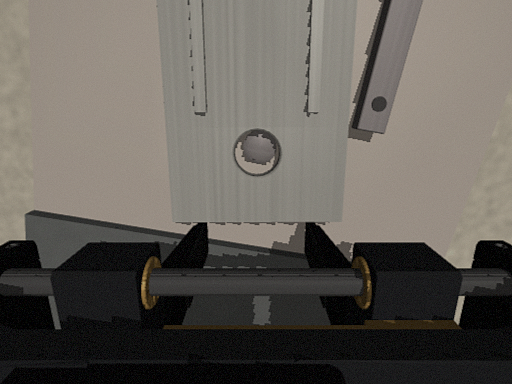

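Force has dropped to zero and the pin shows centred in the hole, so the plate looks to have dropped. I'll lift away, close the fingers, and go to the robot-side edge for the swing.

Request:
step_arm:
  rows:
    - [0, -4, 0, 0, 0, 0]
    - [-35, 0, 0, 0, 0, 0]
    - [-35, 0, 0, 0, 0, 0]
    - [0, 46, -27, 0, 0, 0]
    - [0, 46, -27, 0, 0, 0]
    - [0, 46, -27, 0, 0, 0]
    - [0, 0, 0, 0, 0, 0]
  grip: 0

```text
t: 13.62
eef_pos: [439.7, 161.1, 119.6]
tcp_rot: [1.433, 1.569, 1.63]
ft_force: [1.1, -0.3, -0.4]
opening: 0.01
```

```bash
python3 - <<'E'
from h import *
plan([441,159,39.5],0.201)
for n,r in(('wrist',None),('top',(145,270,115,285)),('side',(95,220,160,320))):
    a=env.read_camera(n)[:,:,::-1]
    if r: a=cv2.resize(a[r[0]:r[1],r[2]:r[3]],None,fx=4.7,fy=4.7,interpolation=cv2.INTER_CUBIC)
    cv2.imwrite(f'pics/{n}10.png',a)
E
```

```text
pos [439.7 161.1 119.6] zang now 0.197 t 13.625 F [ 1.1 -0.3 -0.4]
world d [  1.3  -2.1 -80.1]
tool shift now-frame [80.1 -2.5  0.8] rotvec [-0.0039  0.0002 -0.0017]
in final frame [80.1 -2.3  0.8]
```

View pics/wrist10.png

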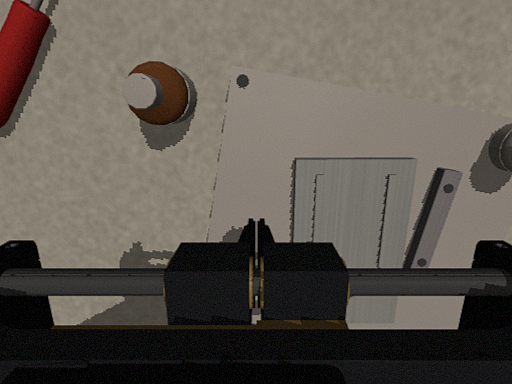

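View pics/top10.png

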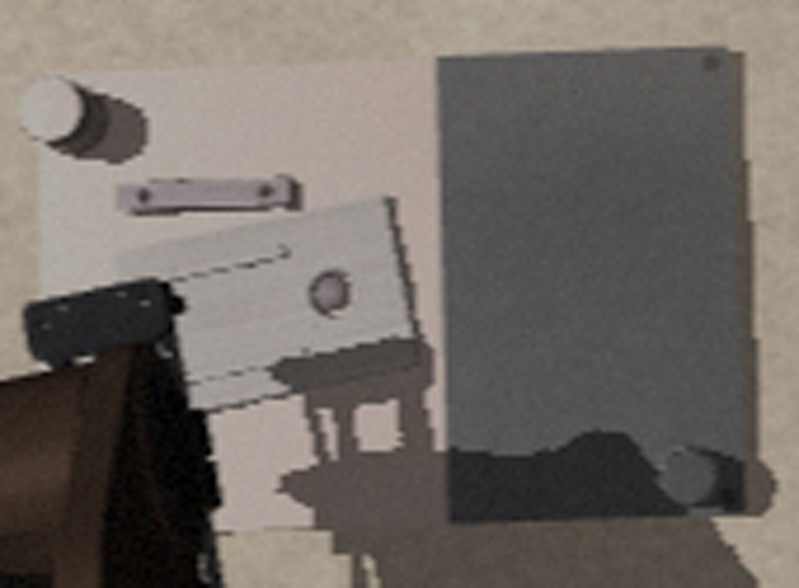

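View pics/side10.png

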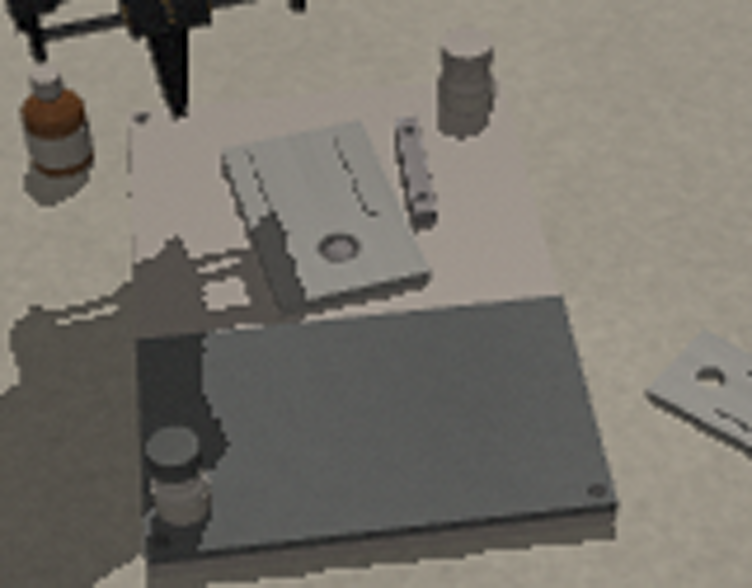

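The plate is flat in the bay with the pin in its hole (top crop, 332,293), and everything else still stands. I'll descend beside it and swing it.

Request:
step_arm:
  rows:
    - [35, -2, 0, -0.003, 0, -0.001]
    - [30, 0, 0, 0, 0, 0]
    - [10, 0, 0, 0, 0, 0]
    - [0, 0, 0, 0, 0, 0]

```text
t: 14.28
eef_pos: [447.6, 154.1, 43.0]
tcp_rot: [0.072, 1.565, 0.263]
ft_force: [-0.2, -0.0, 0.4]
opening: 0.008
```

```bash
python3 - <<'E'
from h import *
plan([441,159,39.5],0.201)
E
```

```text
pos [447.6 154.1  43. ] zang now 0.191 t 14.275 F [-0.2 -0.   0.4]
world d [-6.6  4.9 -3.5]
tool shift now-frame [ 3.5  6.  -5.6] rotvec [-0.0098  0.0056 -0.0004]
in final frame [ 3.5  6.1 -5.5]
```

Request:
step_arm:
  rows:
    - [2.5, 8, 0, -0.009, 0.005, 0]
    - [0, 0, 3, 0, 0, 0]
    - [0, 0, 4, 0, 0, 0]
    - [0, 0, 4, 0, 0, 0]
    - [0, 0, 4, 0, 0, 0]
    - [0, 0, 4, 0, 0, 0]

```text
t: 15.02
eef_pos: [467.3, 166.7, 42.9]
tcp_rot: [0.094, 1.566, 0.295]
ft_force: [-2.7, -0.6, -0.2]
opening: 0.004
```

```bash
python3 - <<'E'
from h import *
plan([441,159,39.5],0.201)
a=env.read_camera('wrist')[:,:,::-1]
cv2.imwrite(f'pics/w11.png',a)
E
```

```text
pos [467.3 166.7  42.9] zang now 0.201 t 15.025 F [-2.7 -0.6 -0.2]
world d [-26.3  -7.7  -3.4]
tool shift now-frame [  3.3  -2.3 -27.3] rotvec [-0.0003  0.0045 -0.0004]
in final frame [  3.4  -2.3 -27.3]
```

View pics/w11.png

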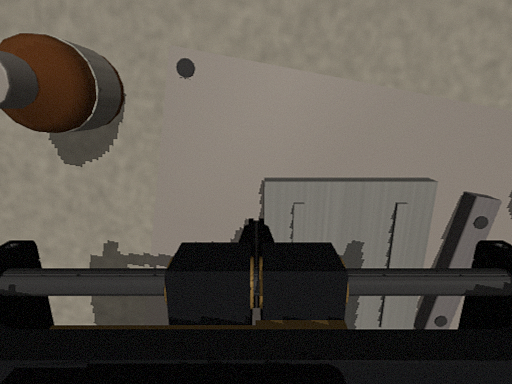

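Request:
step_arm:
  rows:
    - [1, 0, 3, 0, 0.003, 0]
    - [0, 0, 3, 0, 0, 0]
    - [0, 0, 2, 0, 0, 0]

```text
t: 15.45
eef_pos: [472.7, 168.1, 41.4]
tcp_rot: [3.033, 1.564, -3.05]
ft_force: [-8.8, 0.9, 5.8]
opening: 0.007
```

```bash
python3 - <<'E'
from h import *
plan([441,159,39.5],0.201)
a=env.read_camera('wrist')[:,:,::-1]
cv2.imwrite(f'pics/w12.png',a)
E
```

```text
pos [472.7 168.1  41.4] zang now 0.2 t 15.45 F [-8.8  0.9  5.8]
world d [-31.7  -9.1  -1.9]
tool shift now-frame [  2.1  -2.6 -32.9] rotvec [-0.0006 -0.0064 -0.0007]
in final frame [  1.9  -2.6 -32.9]
```

View pics/w12.png

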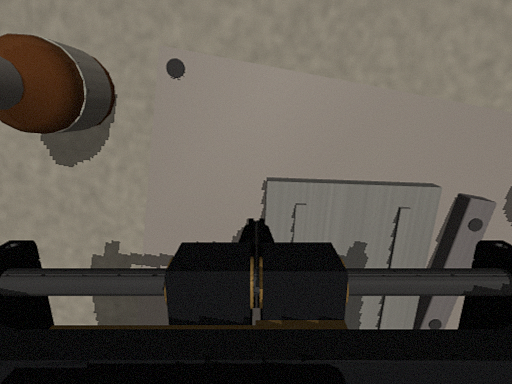

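Request:
step_arm:
  rows:
    - [0, 0, 3, 0, 0, 0]
    - [0, 0, 3, 0, 0, 0]
    - [0, 0, 2, 0, 0, 0]

```text
t: 15.88
eef_pos: [475.3, 169.5, 40.8]
tcp_rot: [3.072, 1.551, -3.012]
ft_force: [-7.5, -0.5, 5.6]
opening: 0.009
```

```bash
python3 - <<'E'
from h import *
plan([441,159,39.5],0.201)
for n,r in(('wrist',None),('top',(145,270,115,285)),('side',(95,220,160,320))):
    a=env.read_camera(n)[:,:,::-1]
    if r: a=cv2.resize(a[r[0]:r[1],r[2]:r[3]],None,fx=4.7,fy=4.7,interpolation=cv2.INTER_CUBIC)
    cv2.imwrite(f'pics/{n}13.png',a)
E
```

```text
pos [475.3 169.5  40.8] zang now 0.2 t 15.875 F [-7.5 -0.5  5.6]
world d [-34.3 -10.5  -1.3]
tool shift now-frame [  2.   -3.5 -35.6] rotvec [-0.0009 -0.0198 -0.0014]
in final frame [  1.3  -3.5 -35.7]
```

View pics/wrist13.png

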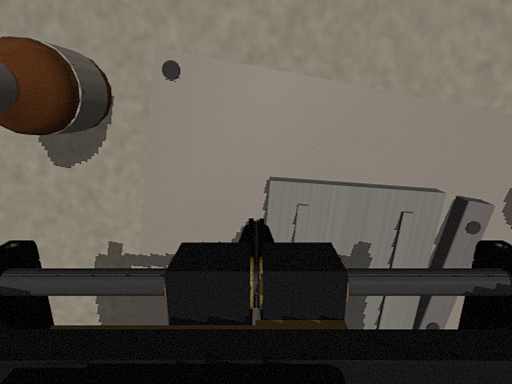

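View pics/side13.png

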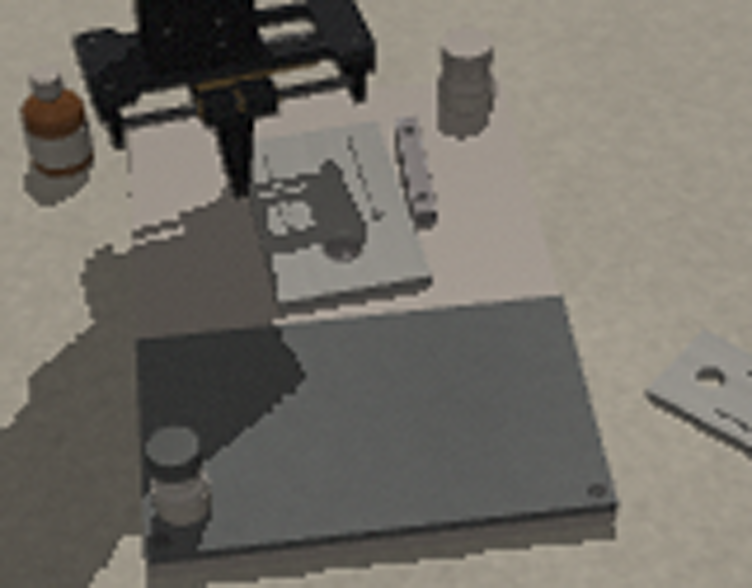

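View pics/top13.png

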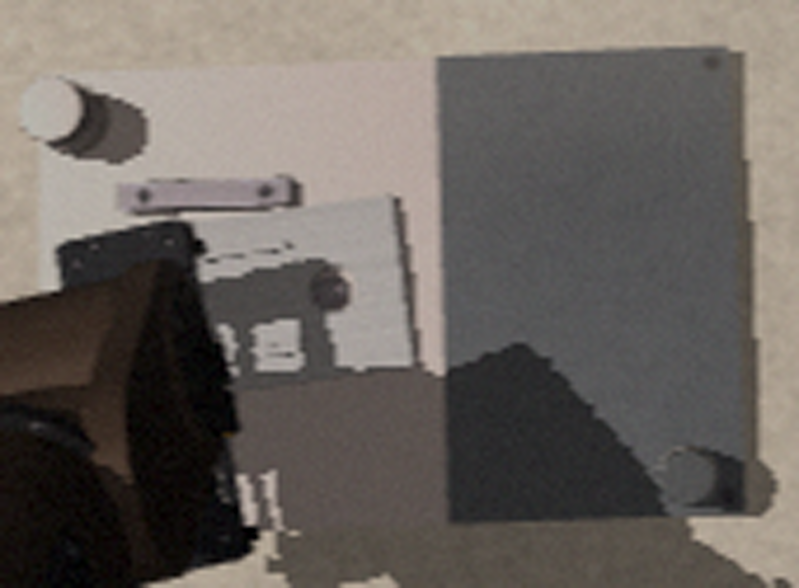

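The swing works but needs ~8 N, partly from downward drag. I'll back off, shift towards the front for more leverage, and push again.

Request:
step_arm:
  rows:
    - [-1, 0, -6, 0, -0.018, 0]
    - [0, 20, 0, 0, 0, 0]
    - [0, 0, 4, 0, 0, 0]
    - [0, 0, 4, 0, 0, 0]
    - [0, 0, 3, 0, 0, 0]
    - [0, 0, 3, 0, 0, 0]

```text
t: 16.77
eef_pos: [477.8, 190.0, 41.6]
tcp_rot: [2.628, 1.567, 2.828]
ft_force: [-8.0, 3.9, 3.8]
opening: 0.004
```

```bash
python3 - <<'E'
from h import *
plan([441,159,39.5],0.201)
a=env.read_camera('wrist')[:,:,::-1]
cv2.imwrite(f'pics/w14.png',a)
E
```

```text
pos [477.8 190.   41.6] zang now 0.199 t 16.775 F [-8.   3.9  3.8]
world d [-36.8 -31.   -2.1]
tool shift now-frame [  2.2 -23.2 -42.2] rotvec [-0.0019 -0.0036 -0.002 ]
in final frame [  2.1 -23.1 -42.2]
```

View pics/w14.png

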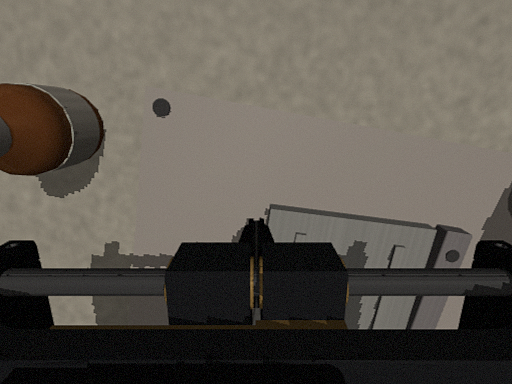

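Request:
step_arm:
  rows:
    - [0, 0, 2, 0, 0, 0]
    - [0, 0, 2, 0, 0, 0]

```text
t: 17.08
eef_pos: [479.7, 190.1, 41.2]
tcp_rot: [2.883, 1.561, 3.081]
ft_force: [-7.9, 3.7, 5.7]
opening: 0.006
```

```bash
python3 - <<'E'
from h import *
plan([441,159,39.5],0.201)
a=env.read_camera('wrist')[:,:,::-1]
cv2.imwrite(f'pics/w15.png',cv2.resize(a[190:340,360:500],None,fx=4,fy=4,interpolation=cv2.INTER_CUBIC))
E
```

```text
pos [479.7 190.1  41.2] zang now 0.198 t 17.075 F [-7.9  3.7  5.7]
world d [-38.7 -31.1  -1.7]
tool shift now-frame [  2.1 -22.9 -44.1] rotvec [-0.0031 -0.0097 -0.0026]
in final frame [  1.7 -22.7 -44.2]
```

View pics/w15.png

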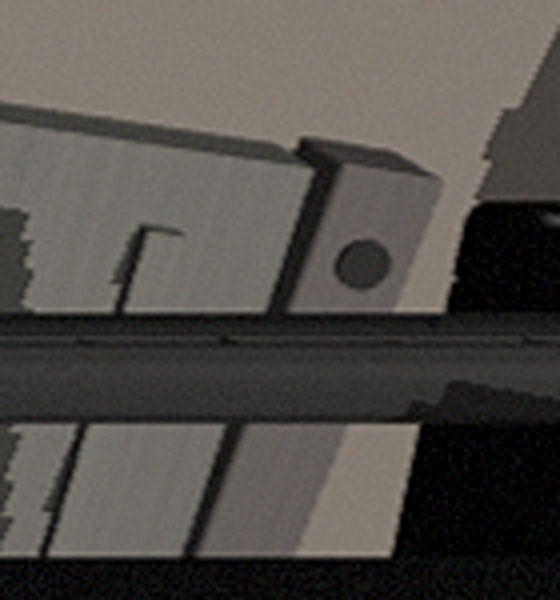

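Request:
step_arm:
  rows:
    - [-0.5, 0, 2.5, 0, -0.008, 0]
    - [0, 0, 2.5, 0, 0, 0]
    - [0, 0, 2.5, 0, 0, 0]

```text
t: 17.5
eef_pos: [481.9, 190.0, 40.9]
tcp_rot: [2.93, 1.555, 3.126]
ft_force: [-13.0, 2.2, 9.2]
opening: 0.006
```

```bash
python3 - <<'E'
from h import *
plan([441,159,39.5],0.201)
a=env.read_camera('wrist')[:,:,::-1]
cv2.imwrite(f'pics/w16.png',cv2.resize(a[190:340,360:500],None,fx=4,fy=4,interpolation=cv2.INTER_CUBIC))
E
```

```text
pos [481.9 190.   40.9] zang now 0.196 t 17.5 F [-13.    2.2   9.2]
world d [-40.9 -31.   -1.4]
tool shift now-frame [  2.  -22.5 -46.1] rotvec [-0.0049 -0.0156 -0.0034]
in final frame [  1.4 -22.2 -46.3]
```

View pics/w16.png

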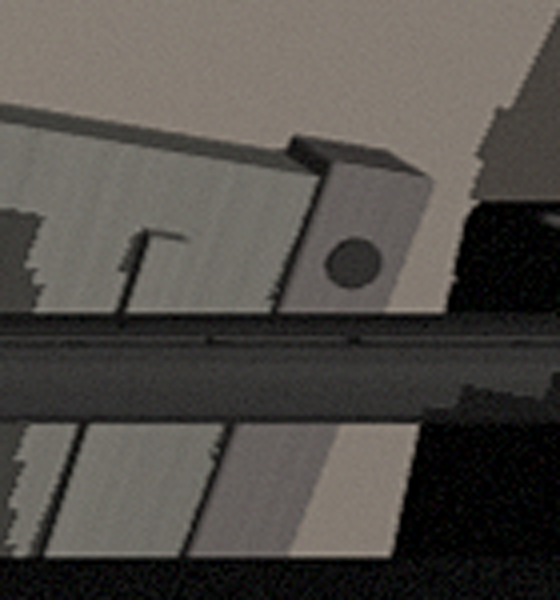

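The plate now looks flush with the rail and the force has risen to 13 N. I'll back away, lift and check.

Request:
step_arm:
  rows:
    - [0, 0, -10, 0, 0, 0]
    - [0, 0, -10, 0, 0, 0]
    - [-45, 0, 0, 0, 0, 0]
    - [-50, 0, 0, 0, 0, 0]
    - [-50, 0, 0, 0, 0, 0]
    - [0, 50, 0, 0, 0, 0]
    - [0, 50, 0, 0, 0, 0]
    - [0, 50, 0, 0, 0, 0]

```text
t: 18.55
eef_pos: [435.9, 331.8, 191.9]
tcp_rot: [2.748, 1.56, 2.935]
ft_force: [0.8, 0.1, 0.3]
opening: -0.001
```

Request:
step_arm:
  rows:
    - [0, 50, 0, 0, 0, 0]
    - [0, 50, 0, 0, 0, 0]
    - [0, 50, 0, 0, 0, 0]
    - [0, 0, 0, 0, 0, 0]

```text
t: 19.05
eef_pos: [405.7, 485.2, 192.2]
tcp_rot: [2.498, 1.562, 2.688]
ft_force: [0.2, -0.2, 0.4]
opening: 0.004
```

```bash
python3 - <<'E'
from h import *
print(env.state()['ft_force'])
a=env.read_camera('top')[:,:,::-1]; cv2.imwrite('pics/t17.png',a)
cv2.imwrite('pics/c17.png',cv2.resize(a[165:240,130:230],None,fx=8,fy=8,interpolation=cv2.INTER_CUBIC))
a=env.read_camera('side')[:,:,::-1][95:220,160:320]
cv2.imwrite('pics/s17.png',cv2.resize(a,None,fx=4.7,fy=4.7,interpolation=cv2.INTER_CUBIC))
E
```

```text
[ 0.15212616 -0.23858111  0.40028324]
```

View pics/c17.png

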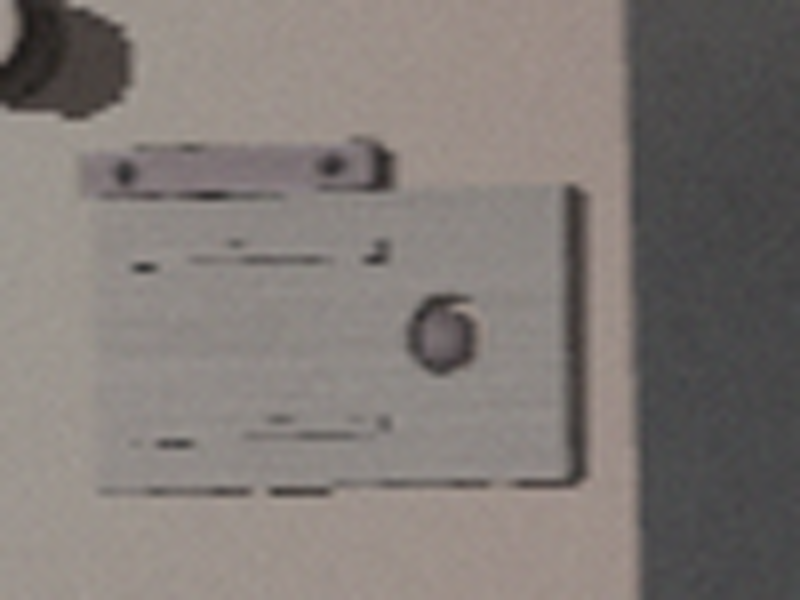

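View pics/s17.png

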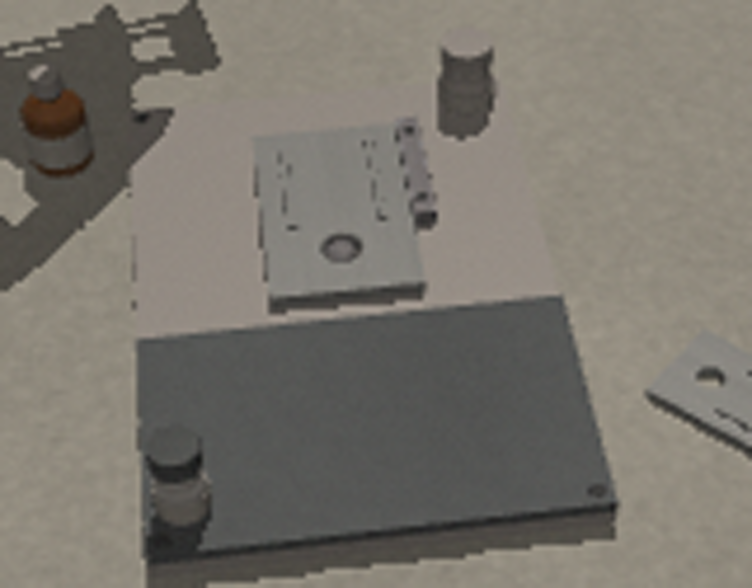

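View pics/t17.png

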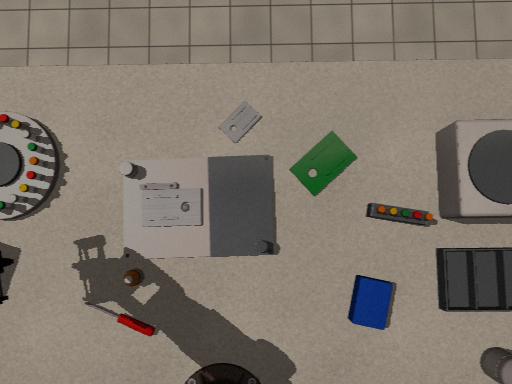

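Top view: long edge appears parallel to the rail and the pin is in the hole. Pixels there are coarse (~2.5 mm), so I'll take a closer wrist view along the seam.

Request:
step_arm:
  rows:
    - [0, -56, 11, 0, 0, 0]
    - [0, -56, 11, 0, 0, 0]
    - [0, -56, 11, 0, 0, 0]
    - [0, -56, 11, 0, 0, 0]
    - [0, -56, 11, 0, 0, 0]
    - [0, -56, 11, 0, 0, 0]
    - [0, -56, 11, 0, 0, 0]
    - [0, -50, 11, 0, 0, 0]

```text
t: 20.15
eef_pos: [576.8, 43.3, 190.9]
tcp_rot: [2.495, 1.565, 2.677]
ft_force: [-0.3, 1.1, -0.4]
opening: 0.005
```

Request:
step_arm:
  rows:
    - [0, 0, 0, 0, 0, 0]
    - [0, 0, 0, 0, 0, 0]

```text
t: 20.4
eef_pos: [576.4, 38.2, 190.9]
tcp_rot: [2.543, 1.565, 2.718]
ft_force: [0.2, 0.7, -0.0]
opening: 0.003
```

```bash
python3 - <<'E'
from h import *
plan([575,60,170],0.201)
a=env.read_camera('wrist')[:,:,::-1]
cv2.imwrite(f'pics/w18.png',a)
E
```

```text
pos [576.4  38.2 190.9] zang now 0.175 t 20.4 F [ 0.2  0.7 -0. ]
world d [ -1.4  21.8 -20.9]
tool shift now-frame [21.  21.7  2.5] rotvec [-0.0263 -0.0047 -0.0033]
in final frame [20.9 21.7  2.9]
```

View pics/w18.png

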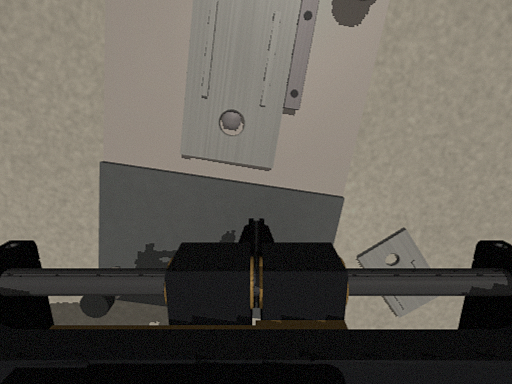

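Request:
step_arm:
  rows:
    - [20, 30, 5, 0, 0, 0]
    - [20, 30, 5, 0, 0, 0]
    - [20, 10, 0, 0, 0, 0]
    - [0, 0, 0, 0, 0, 0]

```text
t: 20.95
eef_pos: [571.6, 114.6, 130.8]
tcp_rot: [2.432, 1.566, 2.611]
ft_force: [0.2, -0.1, 0.4]
opening: 0.007
```

```bash
python3 - <<'E'
from h import *
plan([575,60,170],0.201)
a=env.read_camera('wrist')[:,:,::-1]
cv2.imwrite(f'pics/w19.png',a)
cv2.imwrite(f'pics/w19c.png',cv2.resize(a[20:200,240:350],None,fx=3.3,fy=3.3,interpolation=cv2.INTER_CUBIC))
E
```

```text
pos [571.6 114.6 130.8] zang now 0.18 t 20.95 F [ 0.2 -0.1  0.4]
world d [  3.4 -54.6  39.2]
tool shift now-frame [-39.4 -54.3  -6.5] rotvec [-0.0212 -0.0033 -0.0029]
in final frame [-39.2 -54.2  -7.6]
```

View pics/w19.png

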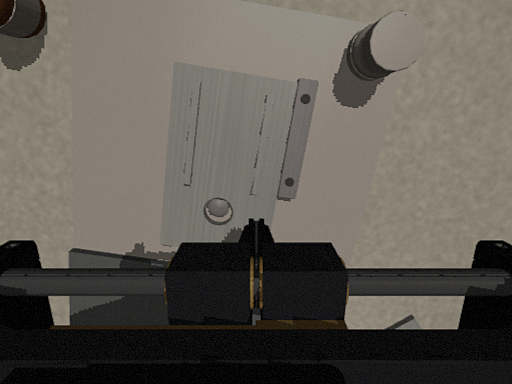

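View pics/w19c.png

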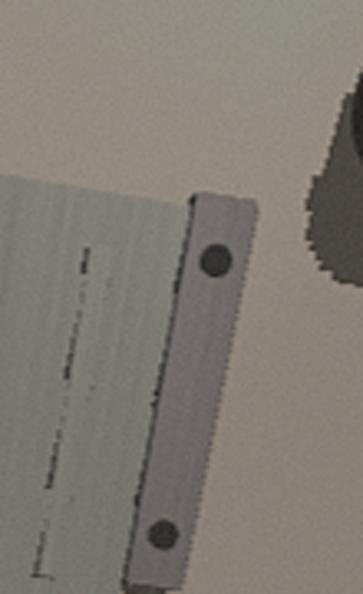

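The seam is closed evenly along the full rail, with the pin inside the hole and the fingers clear of everything. I'm handing in.

```bash
python3 - <<'E'
from h import *
print(env.job_done())
E
```

```text
the job is handed in; nothing more can be done
None
```

The plate is in the bay with the pin in its hole and its long side flush along the stop rail. I handed the job in at about 21 s; the interface reports no verdict.

**What I did:**
- I pushed the plate about 19 mm sideways with both fingers, because its front corner would otherwise have hit the rail end.
- I then pushed its rear edge until the hole came over the pin and it dropped.
- Last, I swung it against the rail with the closed fingers, reaching about 13 N at the end. The swing was stiffer than expected (about 8 N) because the fingers were also dragging down slightly on the edge.

**Last checks:**
- **Rail fit:** a close wrist view showed the seam closed evenly at both rail ends, to about 1 mm.
- **Pin and flatness:** the pin sits in the hole but off centre towards the front, by at most the 3 mm clearance. I judged the plate flat by eye and did not measure its tilt or height.
- **Other objects:** the bottle, jar, vial and rack looked upright and unmoved in the final top view.
- **Gripper:** it was hovering clear of everything at handover, with near-zero wrist force.

No check failed or disagreed.

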